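# Unlock a tool caddy from the bench rail and stand it on the mat

### The arm

A 7-joint arm with a two-finger parallel gripper is mounted at the origin on the work surface. World frame = base frame: x ahead of the robot, y to its left, z up, the work surface at z = 0. Lengths are in mm, angles in degrees, forces in N, time in s.
With the tool pointing down it reaches from about 400 to 850 mm from the base axis. Payload 10.4 kg.
Tool frame: the origin (TCP) lies on the centre line of the jaws, within the pads' length; the fingertips stand 19 mm ahead of it and the grasp point (between the pads) is the TCP (ctrl.finger_overhang is the distance from the TCP to the fingertips, in mm); z points along the fingers, y is the line along which they close (so a half turn about z gives the same grasp; the last joint's range is limited). The gripper opens to 87 mm and grips with 3 to 60 N. Pads are 19 mm wide; open, the fingers measure 117 mm over their backs; the gripper's body (75 mm by 190 mm) begins 51 mm behind the grasp point.
Start: joints at [-68.446, 19.034, -3.707, 83.658, 1.238, 77.344, -5.071], TCP at [242.685, 575.981, 241.576] pointing down, gripper open.
Joint ranges: [-148.97, 148.97], [-28.65, 121.19], [-84.17, 76.75], [9.2, 138.47], [-72.65, 252.65], [3.7, 117.97], [-149.18, 149.18]. Speed limits (degrees/s): [127.2, 127.2, 159.86, 159.86, 180, 180, 180].

### API

Orientations are given as a 3x3 rotation matrix whose columns are the frame's x, y, z axes.
In Python, from cell import ctrl, effector, imaging, job gives the robot as it stands. Calls block until the motion is done:
- ctrl.move_pose(position, orientation): joint-space move of the TCP to a pose.
- ctrl.move_l(position, speed=150, ori=None): straight line of the TCP; ori=None keeps the orientation; speed is the mean speed in mm/s.
- ctrl.move_j(angles): joint-space move.
- effector.ungrasp() and effector.grab(): open the fingers fully, or close them until they stop; the grip force is fixed at half the most.
- ctrl.sleep(seconds).
- ctrl.inverse_kinematics(position, orientation): joint angles nearest the present ones, or None.
- ctrl.sense(): the state.
- imaging.get_image(name): name is "scene" or "side" or "wrist"; returns a dict with "color" (480x640x3 uint8, red, green, blue), "vertical_fov" (degrees; the focal length in pixels is half the picture's height over the tangent of half this angle, whatever the lens; pixels are square), "cx", "cy" (the principal point, pixels), "distortion" ([k1, k2, p1, p2, k3] as OpenCV has them; the pictures are not rectified), "camera_from_world" (4x4, takes a point from world to camera coordinates). Camera axes: x right, y down, z forward; pixel columns grow to the right and rows downward; lengths in mm; the calibration is good to about 2 mm. A picture is of the moment at which its call begins. There is no depth.
A pose or a line that the arm cannot do raises ctrl.MotionError and nothing moves.
- job.sign_off(): hands the job in; it is judged then, once.
Trained networks look in the newest picture that a camera, given by its name, has taken for a name from the list of things; names that differ only in an ending like _2 or _b are one class to them, and where a whole thing is asked for, a point or a joint stands for the part that bears it (a point fixed in the world has none). Each returns a list of dicts, best first, with "conf" (0 to 1); they miss things now and then, are a little off and sometimes report something else, mostly with a low value. They report only what shows in the picture. A call takes as long as a camera call.
- imaging.boxes_of(name, camera): "location" ([x, y, z] in mm, in the coordinates of the camera as it stood for that picture, good to about 4 mm: the middle of the surface that is visible of it).
- imaging.regions_of(name, camera): "pixels" (480x640 bool, what is visible of it).
- imaging.mark_of(name, camera): "location" ([x, y, z] in mm, in the coordinates of the camera as it stood for that picture, good to about 4 mm: a listed point, or the origin of a listed thing).
The state is a dict: "t": time; "joints": joint angles; "joint_velocities": joint speeds; "effort": joint torques, N m; "position": TCP position; "ee_rot": TCP orientation; "force": force on the tool from outside, world axes, zero at the start; "wrist_torque": the same for the moment, N m; "finger_gap": finger opening in mm; "grasp_force": force on a finger pad.
Only numpy, scipy, OpenCV 4.12 (cv2) and the standard library are available. Lean on these libraries where they do the work, as an engineer would, in place of code of your own. Each camera call takes 0.05 s, during which the arm holds its last target. There are 200 camera calls.

### The job

Take the divided tool caddy with the wooden handle down from the timber rail and stand it, tools and all, wholly on the cork mat. It is locked by keyhole slots under two screw heads: first put the jar that stands in its way aside, upright on the bench and never shoved by the caddy, then push the caddy along the rail by its end, leaving its handle alone until the heads stand in the wide ends of the slots; only then take the handle, lift the caddy straight off and set it down without dropping it. Leave everything else, including the shallow tray on the same rail, where it is.

Things in the scene. Friction and masses are not known exactly. Their poses are not given: they have to be found in the camera images.
- rail: Timber tool rail fixed to the bench on two feet: 40 mm thick (its x), 500 mm long (its y, -295 to +205 mm), flat top 150 mm and underside 60 mm above the bench. Origin on the bench surface (z = 0), midway between the caddy's two screws; y runs along the rail, the caddy hangs on its -x side. A third screw like the caddy's, at y = -207 mm, holds the tray.
- screw0 (a point): Top of the caddy's screw at x = 0, y = +55 mm of the rail: a round-headed steel screw standing up from the rail top; shank 7 mm, head 15 mm in diameter, underside of the head 6.5 mm and its top 11 mm above the rail top.
- screw1 (a point): Top of the caddy's other screw, the same, at x = 0, y = -55 mm of the rail.
- caddy: Grey steel tool caddy, 0.35 to 0.6 kg plus contents: open bin 90 mm deep (x), 170 mm long (y), 90 mm high, 3 mm walls, origin at the centre of its underside. Back wall goes up to a 4 mm flange (underside z = 100, x = +42 to +90.5 mm, full length) over the rail, rear lip down to z = 80. Hung, its origin is at x = -66, z = 50 mm of the rail with the rail's yaw, and it slides only along y.
- wide0 (a point): Centre of the wide end (24 mm across) of a keyhole slot in the caddy's flange top, at x = +66, y = +42, z = 104 mm of the caddy; from here a 10 mm wide slot runs 34 mm towards the caddy's +y. Screw screw0 starts in that narrow slot, about 26 mm from this point. Directly under screw0 (4 mm either way will do) the caddy lifts straight up; the lip clears the heads after 31 mm.
- wide1 (a point): The same for the slot of screw1, at x = +66, y = -68, z = 104 mm of the caddy. Both free together: the caddy's origin goes from about y = -13 to y = +13 mm of the rail. It can be pushed some 8 mm beyond that, where the heads catch again.
- push_end (a point): Middle of the flat -y end wall of the caddy's bin (y = -85, z = 60 mm of the caddy; wall 90 x 90 mm, up to z = 90): the face to push towards +y. About 60 mm of free room lies between it and the tray. Sliding takes about 2 to 8 N; the caddy stays where it is pushed.
- handle: The caddy's handle, part of it: a dark wooden bar 16 mm wide (x), 80 mm long (y), 20 mm high on two sheet uprights; origin at its centre, 147 mm above the caddy's underside, over the bin's middle.
- foot0 (a point): Lower corner of the caddy's bin at x = -45, y = -85, z = 0 mm in its frame.
- foot1 (a point): Lower corner of the caddy's bin at x = -45, y = +85, z = 0 mm.
- foot2 (a point): Lower corner of the caddy's bin at x = +45, y = -85, z = 0 mm.
- foot3 (a point): Lower corner of the caddy's bin at x = +45, y = +85, z = 0 mm.
- stone: Rubbing stone 24 x 110 x 24 mm lying in the caddy's front compartment; origin at the centre of its underside, long axis y.
- pick: Scraping pick with wooden handle, 16 mm thick, 133 mm long, lying in the caddy's rear compartment; origin in the middle of its underside, long axis y.
- jar: Upright glass jar with a metal lid, 56 mm diameter, 130 mm high, 0.2 to 0.42 kg; origin at the centre of its underside. It stands on the bench 5 to 15 mm beyond the caddy's +y end, in the way of its slide (the caddy needs 26 mm).
- mat: Cork mat fixed on the bench, 160 mm (x) by 240 mm (y), 6 mm thick; origin at the centre of its underside, x and y along its edges.
- tray: Shallow grey steel tray hung on the same rail next to the caddy, bin 70 mm deep (x), 110 mm long (y), 45 mm high, same flange (top 79 mm above its origin), no handle; origin at the centre of its underside. Must stay.
- tub: Clear plastic tub, 100 mm across, 65 mm high, beside the long +x edge of the mat; origin at the centre of its underside. Must stay.
- sprayer: White spray bottle with an orange head, 68 mm diameter, 193 mm high, near one end of the mat; origin at the centre of its underside. Must stay.
- glue: White glue bottle 60 mm diameter, 150 mm high, near the other end of the mat; origin at the centre of its underside. Must stay.
- nippers: Tile nippers with red handles lying on the bench in front of the caddy, 150 x 65 x 14 mm, origin near the middle, long axis x. Must stay.
- tape: Roll of tape lying flat behind the rail, 96 mm across, 48 mm high; origin at the centre of its underside. Must stay.
- brush: Brush, 170 mm long, lying behind the rail, origin under its middle, long axis x. Must stay.

How it is judged:
By the outcome, as a careful person would: the job done as asked, in the order asked, and still so for the second after the job is handed in, with the robot touching nothing.
It also fails if it takes over 72 s, if anything falls off the work surface, if the arm or the gripper's body presses on something with over 40 N, if the wrist force passes 120 N, or if a joint passes its speed limit or range.

## Working session

There is one attempt and no reset: what is moved stays moved. The work goes in short steps, each a Python script; the robot and the scene stay as the last script left them, time stands still between calls to the robot, and variables do not carry over. Pictures are saved under pics/ and viewed, at most 10 in all, crops included, and the job is handed in when it is done.

```bash
mkdir -p pics; ls; cat > h.py <<'E'
import numpy as np, cv2
from cell import ctrl, effector, imaging, job
def snap(c,save=None):
    im=imaging.get_image(c)
    if save: cv2.imwrite('pics/'+save,im['color'][:,:,::-1])
    return im
def towld(im,p):
    return (np.linalg.inv(im['camera_from_world'])@np.r_[p,1])[:3]
def marks(im,c,names,thr=0.0):
    out={}
    for n in names:
        r=imaging.mark_of(n,c)
        if r:
            out[n]=towld(im,r[0]['location']); print(c,n,np.round(out[n],1),round(r[0]['conf'],2))
        else: print(c,n,None)
    return out
def K(im):
    f=240/np.tan(np.radians(im['vertical_fov'])/2)
    return np.array([[f,0,im['cx']],[0,f,im['cy']],[0,0,1.]])
def proj(im,P):
    T=im['camera_from_world']
    r,_=cv2.Rodrigues(T[:3,:3])
    return cv2.projectPoints(np.array(P,float).reshape(-1,3),r,T[:3,3],K(im),np.array(im['distortion'],float))[0].reshape(-1,2)
E
cat > a.py <<'E'
from h import *
N="rail screw0 screw1 caddy wide0 wide1 push_end handle foot0 foot1 foot2 foot3 jar mat tray tub sprayer glue nippers tape brush".split()
for c in ("scene","side"):
    im=snap(c,c+'0.png'); marks(im,c,N)
s=ctrl.sense(); print(s['t'],s['position'],s['ee_rot'],s['force'],s['finger_gap'])
E
python3 a.py
```

```text
cell.py
pics
scene rail [664.1 187.2 153.9] 0.62
scene screw0 [524.3 212.4 160.1] 0.77
scene screw1 [524.3 212.4 160.1] 0.77
scene caddy [584.1 134.4  50. ] 0.87
scene wide0 [666.6 191.2 152.3] 0.92
scene wide1 [666.6 191.2 152.3] 0.92
scene push_end [672.8 125.2 107.7] 0.68
scene handle [588.  135.3 198.2] 0.7
scene foot0 [496.8 103.1  45.4] 0.95
scene foot1 [496.8 103.1  45.4] 0.95
scene foot2 [496.8 103.1  45.4] 0.95
scene foot3 [496.8 103.1  45.4] 0.95
scene jar [ 4.612e+02  1.138e+02 -1.000e-01] 0.76
scene mat [ 4.922e+02 -2.997e+02 -1.000e-01] 0.79
scene tray [788.4 122.2  69.6] 0.82
scene tub [663.6 188.5 154.5] 0.72
scene sprayer [ 4.222e+02 -1.431e+02 -1.000e-01] 0.66
scene glue [ 596.3 -466.4    2.5] 0.61
scene nippers [ 5.555e+02  1.260e+01 -5.000e-01] 0.89
scene tape [546.3 290.4   0.9] 0.72
scene brush [714.7 253.2  -1.1] 0.81
side rail [586.1 140.   48.8] 0.27
side screw0 [636.8 196.6 161.4] 0.68
side screw1 [636.8 196.6 161.4] 0.68
side caddy [588.6 137.2  45.6] 0.64
side wide0 [554.6 202.6 156.2] 0.91
side wide1 [554.6 202.6 156.2] 0.91
side push_end [672.7 122.5 110.8] 0.71
side handle [586.2 135.4 196. ] 0.85
side foot0 [670.2  82.6  43.9] 0.82
side foot1 [670.2  82.6  43.9] 0.82
side foot2 [670.2  82.6  43.9] 0.82
side foot3 [670.2  82.6  43.9] 0.82
side jar [ 4.567e+02  1.075e+02 -3.000e-01] 0.63
side mat [ 494.6 -301.5   -1.9] 0.83
side tray [790.4 123.   73.8] 0.6
side tub [ 651.6 -234.9    2.7] 0.92
side sprayer [ 4.235e+02 -1.367e+02 -3.000e-01] 0.72
side glue [ 596.3 -471.3   -2.2] 0.96
side nippers [551.6  14.    1.5] 0.88
side tape [554.5 202.4 157. ] 0.21
side brush None
2.2 [242.68794379 575.98002175 241.5825926 ] [[-9.21528627e-01  3.88310429e-01  2.91278303e-06]
 [ 3.88310428e-01  9.21528625e-01  7.77039201e-05]
 [ 2.74890296e-05  7.27374508e-05 -9.99999997e-01]] [ 0.33000572 -0.07988571  0.75645121] 86.97948211823865
```

View pictures.

View pics/scene0.png

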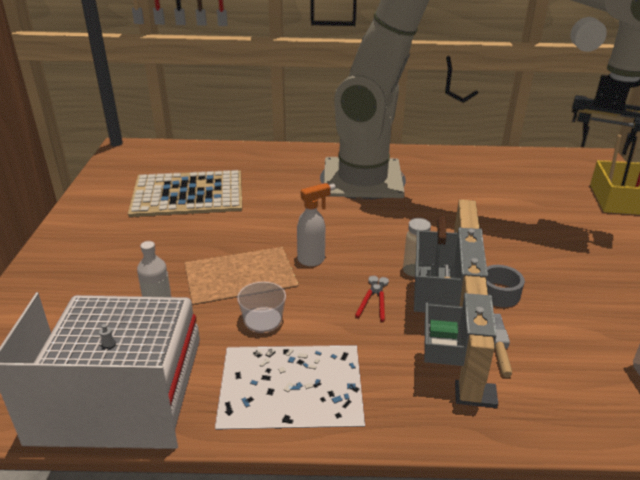

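View pics/side0.png

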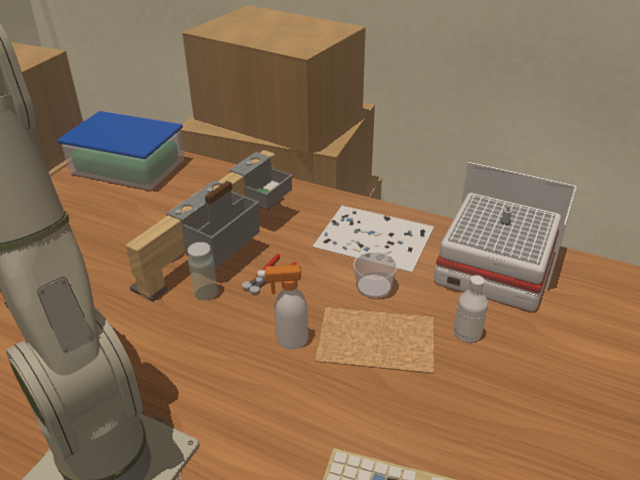

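```bash
cat > b.py <<'E'
from h import *
for c in ("scene","side"):
    im=snap(c)
    print(c,'cam at',np.round(towld(im,[0,0,0])))
    for n in ("screw0","wide0","foot0","push_end","rail","tub"):
        for r in imaging.mark_of(n,c):
            p=towld(im,r['location']); print(c,n,np.round(p,1),round(r['conf'],2),np.round(proj(im,p)[0]))
    m=imaging.regions_of("mat",c)
    if m:
        k=m[0]['pixels'].astype(np.uint8); print(m[0]['conf'],k.sum())
        cn=max(cv2.findContours(k,0,2)[0],key=cv2.contourArea)
        q=cv2.undistortPoints(cn.astype(float).reshape(-1,1,2),K(im),np.array(im['distortion'],float)).reshape(-1,2)
        T=np.linalg.inv(im['camera_from_world']); d=np.c_[q,np.ones(len(q))]@T[:3,:3].T; o=T[:3,3]
        P=o+d*((6-o[2])/d[:,2])[:,None]
        print(cv2.minAreaRect(P[:,:2].astype(np.float32)))
E
python3 b.py
```

```text
scene cam at [1629.  -91.  863.]
scene screw0 [635.7 201.2 158.6] 0.86 [476. 259.]
scene screw0 [525.9 207.9 161.7] 0.71 [470. 228.]
scene wide0 [660.5 190.2 157.1] 0.73 [473. 267.]
scene wide0 [554.4 202.3 152.6] 0.58 [469. 239.]
scene foot0 [506.4 195.2  51.8] 0.96 [456. 264.]
scene foot0 [496.7 103.7  46.6] 0.9 [415. 263.]
scene foot0 [668.3  82.6  49.7] 0.68 [414. 311.]
scene foot0 [673.7 171.9  47.4] 0.65 [458. 314.]
scene push_end [674.3 128.1 105.7] 0.87 [439. 292.]
scene rail [582.9 200.7   2.3] 0.96 [461. 303.]
scene rail [ 649.2 -234.7    1.7] 0.41 [261. 319.]
scene tub [ 6.480e+02 -2.342e+02  6.000e-01] 0.89 [262. 319.]
0.59 3892
((496.5823669433594, -299.1192932128906), (164.49163818359375, 238.5355224609375), 18.220670700073242)
side cam at [-388. -606.  957.]
side screw0 [531.4 207.5 162.5] 0.81 [179. 209.]
side screw0 [635.8 194.8 161.5] 0.67 [209. 188.]
side wide0 [667.7 190.2 156.1] 0.79 [218. 184.]
side wide0 [550.1 202.5 156.8] 0.57 [186. 207.]
side foot0 [667.7  79.9  45.1] 0.93 [260. 232.]
side foot0 [512.1 190.3  48.4] 0.84 [187. 255.]
side foot0 [496.2  99.2  48.8] 0.7 [215. 269.]
side foot0 [ 596.  -469.8   -2.7] 0.38 [467. 334.]
side push_end [671.1 122.6 107.3] 0.91 [244. 207.]
side tub [ 650.6 -236.1   -1.2] 0.86 [375. 287.]
0.66 6484
((491.8809814453125, -302.61834716796875), (166.08432006835938, 240.9686737060547), 17.912729263305664)
```

The scene view shows the jar at about (415,250) by the caddy's near end, with the caddy at (440,270) and the mat at (240,272). The side view agrees: jar (203,270), caddy (220,230), mat (377,338), sprayer between them at (290,315). Next I move above the jar and caddy and measure with the wrist camera.

```bash
cat >> h.py <<'E'
def Rt(deg):  # tool down, tool x axis at yaw deg
    a=np.radians(deg); c,s=np.cos(a),np.sin(a)
    return np.array([[c,s,0],[s,-c,0],[0,0,-1.]])
YAW=173.4
def allm(im,c,names):
    for n in names:
        for r in imaging.mark_of(n,c):
            p=towld(im,r['location']); print(c,n,np.round(p,1),round(r['conf'],2),np.round(proj(im,p)[0]))
E
cat > c.py <<'E'
from h import *
ctrl.move_pose([560,125,400],Rt(YAW))
im=snap('wrist','w1.png'); allm(im,'wrist',["screw0","wide0","push_end","jar","caddy","handle"])
ctrl.move_pose([458,112,330],Rt(YAW))
im=snap('wrist','w2.png'); allm(im,'wrist',["screw0","wide0","jar","handle"])
r=imaging.boxes_of("jar","wrist"); print([ (towld(im,a['location']),a['conf']) for a in r])
s=ctrl.sense(); print(s['t'],s['joints'])
E
python3 c.py
```

```text
wrist screw0 [634.7 196.2 153.7] 0.75 [379. 261.]
wrist screw0 [530.2 205.5 163.2] 0.63 [383. 175.]
wrist wide0 [557.1 205.4 154. ] 0.85 [383. 197.]
wrist wide0 [662.2 196.3 153.2] 0.6 [380. 281.]
wrist push_end [673.7 128.6 104.7] 0.87 [326. 280.]
wrist push_end [666.3  84.7  43.6] 0.61 [296. 263.]
wrist jar [459.8 103.9  -1.2] 0.72 [293. 126.]
wrist handle [590.8 132.4 199.2] 0.69 [324. 243.]
wrist screw0 [528.5 205.7 162.5] 0.69 [416. 281.]
wrist screw0 [639.2 197.7 153.9] 0.65 [408. 368.]
wrist screw0 [587.3 202.9  -4.4] 0.49 [384. 272.]
wrist wide0 [663.9 196.4 150.9] 0.81 [407. 384.]
wrist jar [456.5 101.9  -1.6] 0.57 [308. 195.]
wrist jar [604.2 111.8  49.3] 0.51 [327. 305.]
wrist handle [590.1 134.2 193.2] 0.58 [353. 359.]
[(array([452.22284229, 103.85033476, 126.03189141]), 0.58)]
6.275 [-37.89736814  -3.44103067  17.85548862  98.24730927   1.07926472
  85.01636096  63.21070073]
```

View pics/w2.png

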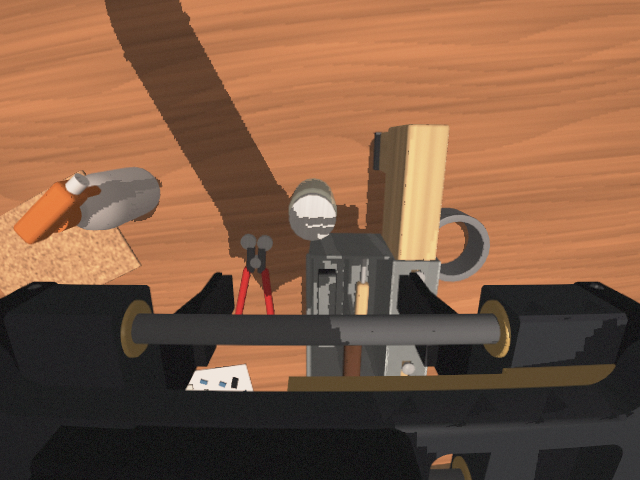

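```bash
python3 - <<'E'
from h import *
im=snap('wrist'); print(proj(im,[[458,105,130],[486,105,130],[430,105,130],[458,133,130],[458,77,130]]).round())
r=imaging.regions_of("jar","wrist")
for a in r:
    ys,xs=np.nonzero(a['pixels']); print(a['conf'],xs.min(),xs.max(),ys.min(),ys.max())
E
```

```text
[[308. 216.]
 [311. 241.]
 [305. 189.]
 [335. 213.]
 [281. 219.]]
0.89 289 336 178 240
0.25 305 441 232 376
```

The wrist view shows the jar lid at (312,217), about 10 mm from the caddy's end, with the nippers' head at (255,245). That puts the jar at about (458.5,108). Now I grip it and set it aside at (418,40).

```bash
cat > d.py <<'E'
from h import *
R=Rt(YAW)
ctrl.move_l([458.5,108,112],120)
effector.grab(); s=ctrl.sense(); print(s['t'],s['finger_gap'],s['grasp_force'],s['force'],s['position'])
ctrl.move_l([458.5,108,165],80)
s=ctrl.sense(); print(s['finger_gap'],s['force'])
ctrl.move_l([418,40,165],120)
ctrl.move_l([418,40,116],80)
ctrl.move_l([418,40,112],15)
s=ctrl.sense(); print(s['force'],s['position'])
effector.ungrasp()
ctrl.move_l([418,40,230],150)
ctrl.move_pose([595,120,420],R)
im=snap('wrist','w3.png'); allm(im,'wrist',["jar","push_end","tray","screw0","wide0"])
s=ctrl.sense(); print(s['t'])
E
python3 d.py
```

```text
9.0083 54.15831078212034 30.00077401306953 [-0.44193535  1.47114712  0.81989066] [458.53839606 108.17034518 112.01834434]
54.52973690107688 [ 0.28725099  0.35642409 -3.28001344]
[ 0.42909603 -0.1172505  -1.75698394] [418.06139041  40.03988497 112.08372599]
wrist jar [419.8  36.8  -2.2] 0.86 [250.  82.]
wrist jar [555.7 203.1 153.5] 0.68 [381. 164.]
wrist push_end [673.6 127.  103.8] 0.79 [327. 251.]
wrist tray [786.4 122.5  77.2] 0.88 [331. 313.]
wrist tray [495.7  99.7  44.3] 0.32 [294. 126.]
wrist screw0 [526.1 207.3 159.8] 0.91 [384. 138.]
wrist screw0 [636.7 200.4 154.9] 0.85 [384. 230.]
wrist screw0 [665.3 196.5 149.7] 0.32 [381. 251.]
wrist wide0 [554.8 200.7 154.6] 0.82 [379. 164.]
wrist wide0 [663.1 194.2 151.5] 0.55 [379. 250.]
14.95
```

View pics/w3.png

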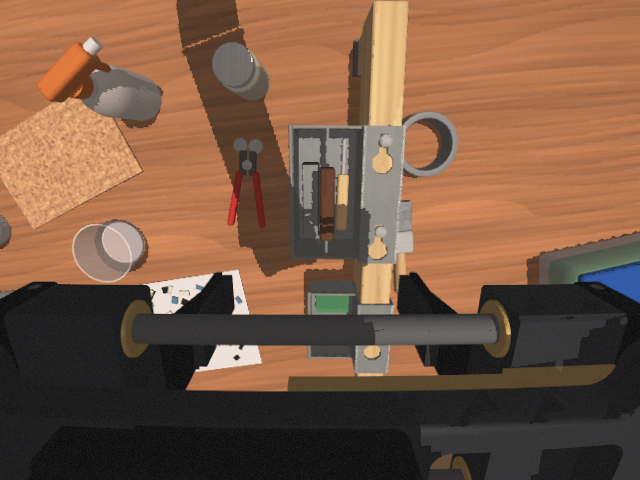

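The wrist view shows the jar standing clear at about (235,65), and the screws are still in the narrow slots (385,141) and (381,232). Next I push the caddy with the closed fingers lowered into the gap.

```bash
cat >> h.py <<'E'
yR=np.array([np.cos(np.radians(YAW)),np.sin(np.radians(YAW)),0])
E
cat > e.py <<'E'
from h import *
p0=np.array([673.5,126.5,0])-30*yR
effector.grab()
ctrl.move_pose(p0+[0,0,260],Rt(YAW))
ctrl.move_l(p0+[0,0,122],120)
f0=ctrl.sense()['force']; print(ctrl.sense()['t'],f0)
d=12;con=None
while d<32:
    d+=2
    ctrl.move_l(p0+d*yR+[0,0,122],25)
    s=ctrl.sense(); f=(s['force']-f0)@yR
    print(d,round(f,1),np.round((s['position']-p0)@yR,1))
    if f<-1.2: break
print(s['t'])
E
python3 e.py
```

```text
18.5667 [0.20334643 0.39322878 0.04531639]
14 0.5 14.0
16 0.4 16.1
18 0.5 18.1
20 -0.2 20.0
22 -3.7 21.7
20.275
```

```bash
cat > f.py <<'E'
from h import *
p0=np.array([673.5,126.5,0])-30*yR
for d in (32,42,45):
    ctrl.move_l(p0+d*yR+[0,0,122],30)
    s=ctrl.sense(); print(d,np.round(s['force'],1),round((s['position']-p0)@yR,1),s['t'])
im=snap('wrist','w4.png'); allm(im,'wrist',["screw0","wide0"])
for c in('scene','side'):
    im=snap(c,c+'4.png'); allm(im,c,["screw0","wide0","push_end","jar"])
a=cv2.imread('pics/scene4.png')[200:360,380:540]; b=cv2.imread('pics/side4.png')[140:300,140:300]
cv2.imwrite('pics/z4.png',np.hstack([cv2.resize(a,(400,400),interpolation=2),cv2.resize(b,(400,400),interpolation=2)]))
E
python3 f.py
```

```text
32 [ 0.5 -0.6  0.6] 32.3 20.7583
42 [ 1.5 -0.6  0.4] 42.2 21.2417
45 [ 3.6 -0.3  0.2] 45.0 21.4917
wrist screw0 [635.  197.8 155. ] 0.78 [502. 274.]
scene screw0 [526.7 210.1 161.7] 0.88 [471. 229.]
scene screw0 [637.7 203.2 159.3] 0.83 [478. 260.]
scene wide0 [640.2 191.8 155.8] 0.7 [472. 262.]
scene wide0 [555.4  10.6   1.3] 0.65 [375. 294.]
scene wide0 [527.7 207.4 153.9] 0.61 [470. 232.]
scene push_end [647.1 130.3 106.2] 0.59 [439. 283.]
scene jar [420.2  41.8  -2.7] 0.61 [385. 260.]
side screw0 [530.4 204.4 161. ] 0.83 [180. 210.]
side screw0 [562.2 136.8 195.6] 0.72 [210. 197.]
side screw0 [635.4 197.2 161.8] 0.55 [208. 188.]
side screw0 [641.8 195.  152.1] 0.51 [211. 190.]
side wide0 [642.1 193.4 153.8] 0.87 [211. 190.]
side wide0 [530.3 203.4 158.5] 0.61 [180. 211.]
side push_end [649.  124.8 107. ] 0.64 [238. 211.]
side jar [417.3  39.    0.9] 0.96 [220. 313.]
```

View pics/z4.png

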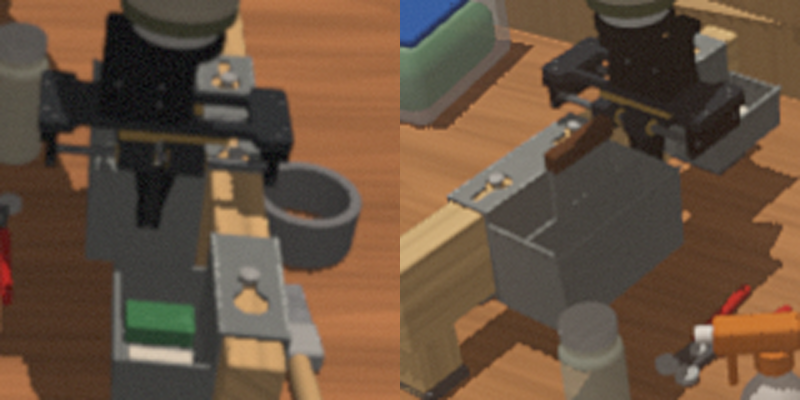

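The crop shows both heads nearly centred in the wide ends, short by about 2 mm. I push a little more, retreat and check from above.

```bash
cat > g.py <<'E'
from h import *
p0=np.array([673.5,126.5,0])-30*yR
ctrl.move_l(p0+46.8*yR+[0,0,122],20)
s=ctrl.sense(); print(np.round(s['force'],1),round((s['position']-p0)@yR,1))
ctrl.move_l(p0+30*yR+[0,0,122],80)
ctrl.move_l(p0+30*yR+[0,0,270],180)
effector.ungrasp()
ctrl.move_pose([575,160,400],Rt(YAW))
im=snap('wrist','w5.png'); allm(im,'wrist',["screw0","wide0","handle","push_end"])
for q in (True,):
    cv2.imwrite('pics/z5.png',cv2.resize(cv2.imread('pics/w5.png')[120:320,250:450],(600,600),interpolation=2))
for c in('scene','side'):
    im=snap(c); allm(im,c,["wide0","handle","caddy","mat"])
print(ctrl.sense()['t'])
E
python3 g.py
```

```text
[ 3.5 -0.5 -0.5] 46.6
wrist screw0 [526.8 207.3 160.4] 0.81 [353. 161.]
wrist screw0 [636.2 197.3 153.5] 0.68 [352. 253.]
wrist screw0 [787.5 122.6  76.3] 0.48 [307. 333.]
wrist wide0 [639.1 197.3 150.8] 0.93 [352. 255.]
wrist wide0 [527.5 207.6 154.4] 0.69 [353. 161.]
wrist handle [564.8 138.1 193.8] 0.9 [293. 207.]
wrist handle [640.8  88.1  43.2] 0.58 [274. 240.]
wrist push_end [645.4 131.8 106.7] 0.96 [301. 253.]
scene wide0 [529.9 207.2 157.8] 0.9 [470. 231.]
scene handle [560.3 137.7 196.5] 0.47 [442. 223.]
scene caddy [558.6 138.1  47.9] 0.88 [434. 279.]
scene caddy [562.7 135.5 196.5] 0.18 [441. 223.]
scene mat [ 493.3 -302.3    0. ] 0.86 [239. 275.]
side wide0 [638.9 193.8 154.4] 0.96 [210. 190.]
side wide0 [527.8 203.7 158. ] 0.56 [179. 212.]
side handle [559.1 138.8 196.9] 0.74 [209. 197.]
side handle [561.2 143.   49.2] 0.72 [215. 248.]
side caddy [559.1 140.6  49.6] 0.69 [215. 249.]
side caddy [640.7 194.4 154.2] 0.28 [211. 190.]
side mat [ 493.7 -302.8    0.6] 0.85 [376. 340.]
26.7
```

View pics/z5.png

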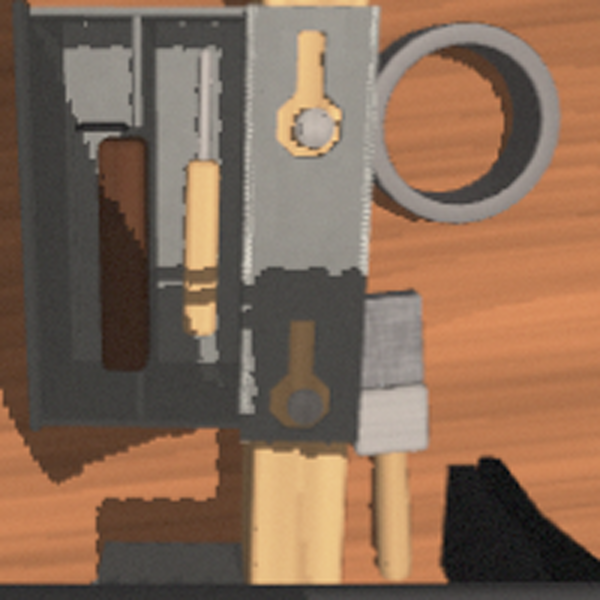

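The crop shows both heads in the wide ends: holes at about (309,124) and (299,398), heads at (317,128) and (303,405). I'll correct for parallax by intersecting rays at the known heights.

```bash
cat > k.py <<'E'
from h import *
im=snap('wrist'); T=np.linalg.inv(im['camera_from_world']); o=T[:3,3]
def at(z,zp):
    px=np.array([[250+zp[0]/3-.33,120+zp[1]/3-.33]])
    q=cv2.undistortPoints(px.reshape(-1,1,2),K(im),np.array(im['distortion'],float)).ravel()
    d=T[:3,:3]@np.r_[q,1]; return o+d*(z-o[2])/d[2]
print(o)
# rim of holes seen at flange top z=154; head edge/widest z~158
pts=dict(h0=(154,(309,124)),s0=(159,(317,128)),h1=(154,(299,398)),s1=(159,(303,405)))
P={k:at(*v) for k,v in pts.items()}
for k in P: print(k,P[k].round(1))
print('screw ahead of hole along yR:',[(P['s%d'%i]-P['h%d'%i])@yR for i in (0,1)])
print('corner/ends', [at(154,p).round(1) for p in ((312,8),(300,440))], [at(140,p).round(1) for p in ((20,5),(35,428),(245,425))])
print('handle ends',[at(207,p).round(1) for p in ((122,138),(125,371),(100,255),(148,255))])
E
python3 k.py
```

```text
[499.12973957 169.55543824 541.17278464]
h0 [527.6 208.3 154. ]
s0 [529.  210.7 159. ]
h1 [635.4 195.2 154. ]
s1 [636.7 196.2 159. ]
screw ahead of hole along yR: [np.float64(-1.1395008116136023), np.float64(-1.2476446249964532)]
corner/ends [array([486.2, 213.1, 154. ]), array([653.5, 194. , 154. ])] [array([471.9, 105. , 140. ]), array([641. ,  83.9, 140. ]), array([649.7, 172.4, 140. ])]
handle ends [array([521.3, 142.2, 207. ]), array([600. , 132.6, 207. ]), array([558.7, 129.8, 207. ]), array([560.5, 145.7, 207. ])]
```

The heads sit within about 1 mm of the hole centres, well inside the 4 mm tolerance. Now I grip the handle and lift straight up with force checks.

```bash
cat > l.py <<'E'
from h import *
R=Rt(173.0)
g=np.array([561,138.3,0])
ctrl.move_pose(g+[0,0,260],R)
ctrl.move_l(g+[0,0,197],100)
f0=ctrl.sense()['force']
effector.grab(); s=ctrl.sense(); print(s['t'],s['finger_gap'],s['grasp_force'],np.round(s['force']-f0,1))
ok=True
for h in (4,10,20,40):
    ctrl.move_l(g+[0,0,197+h],30); s=ctrl.sense(); f=s['force']-f0
    print(h,np.round(f,1),round(s['position'][2],1),np.round(s['wrist_torque'],2))
    if f[2]<-18 or np.hypot(f[0],f[1])>8: ok=False;break
if ok:
    ctrl.move_l(g+[0,0,370],130)
    print(ctrl.sense()['t'],np.round(ctrl.sense()['force']-f0,1),ctrl.sense()['finger_gap'])
    im=snap('side','s6.png')
    print(ctrl.inverse_kinematics([479.2,-306.6,370],Rt(108)),ctrl.inverse_kinematics([479.2,-306.6,153],Rt(108)),ctrl.sense()['joints'])
E
python3 l.py
```

```text
29.3083 15.539627460664963 29.81206163764 [-3.7 -4.   3.2]
4 [-2.3 -0.9 -4.5] 200.6 [-0.49  0.18 -0.05]
10 [-0.7 -1.3 -5. ] 207.2 [-0.53  0.24  0.03]
20 [-0.7 -1.1 -4.9] 217.3 [-0.5   0.07 -0.05]
40 [-0.5 -1.7 -3.9] 237.1 [-0.51  0.03 -0.02]
32.4167 [-0.2  0.3 -5.8] 15.460851997686127
[-20.30331504  14.29954783  59.92998132  82.12874936 -12.34282759
  90.5794753   56.71188548] [-16.27015406  22.66129025  54.82640288 101.08795301 -20.05087646
  66.71719347  62.57030449] [-39.43701857  11.16863224  25.3199304   79.691519    -4.74172215
  90.28150736  68.44681536]
```

```bash
cat > m.py <<'E'
from h import *
R=Rt(108.0); q=np.array([479.2,-306.6,0])
ctrl.move_l(q+[0,0,370],170,ori=R)
s=ctrl.sense(); print(s['t'],s['finger_gap'],np.round(s['force'],1))
im=snap('scene','s7.png'); allm(im,'scene',["mat","handle","caddy","foot0"])
im=snap('side','s8.png'); allm(im,'side',["mat","handle","caddy","foot0"])
im=snap('wrist','s9.png'); allm(im,'wrist',["mat"])
E
python3 m.py
```

```text
35.275 15.797063733464297 [ 0.  -0.5 -5. ]
scene mat [ 491.5 -299.8    0.5] 0.59 [241. 274.]
scene handle [ 478.6 -303.   369.6] 0.58 [228. 124.]
scene caddy [ 479.7 -307.9  221.5] 0.84 [231. 189.]
scene foot0 [ 548.2 -370.3  222.7] 0.96 [195. 204.]
scene foot0 [ 466.7 -401.7  222.2] 0.82 [188. 185.]
scene foot0 [ 497.1 -208.9  222.4] 0.81 [276. 193.]
scene foot0 [ 564.4 -354.1  326.7] 0.45 [196. 162.]
scene foot0 [ 422.6 -142.4   -1.7] 0.37 [309. 259.]
side handle [ 480.4 -304.3  371.2] 0.51 [385. 194.]
side caddy [ 480.7 -303.9  222.1] 0.92 [380. 261.]
side caddy [ 568.4 -352.6  327. ] 0.6 [425. 197.]
side foot0 [ 464.4 -400.9  218.7] 0.95 [427. 282.]
side foot0 [ 479.2 -305.   370. ] 0.41 [385. 195.]
```

View pics/s8.png

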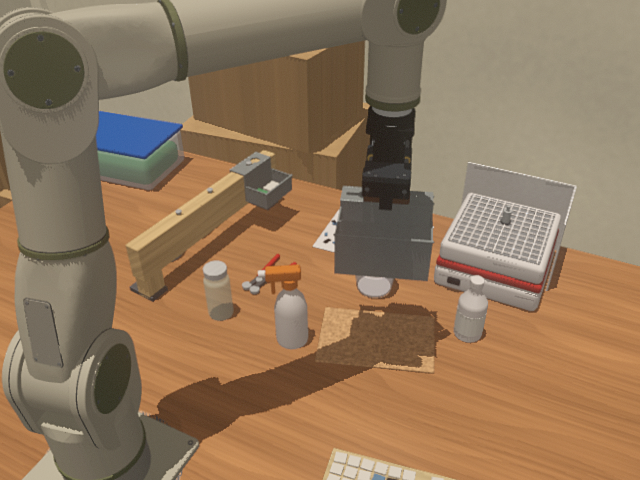

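The side view shows the caddy hanging level above the mat (bin at 380,240; mat at 377,338), with the jar and tray standing undisturbed. Now I lower it.

```bash
cat > n.py <<'E'
from h import *
q=np.array([479.2,-306.6,0])
ctrl.move_l(q+[0,0,185],130)
ctrl.move_l(q+[0,0,158],50)
f0=ctrl.sense()['force'][2]; z=158
while z>150:
    z-=1; ctrl.move_l(q+[0,0,z],12); s=ctrl.sense(); print(z,round(s['position'][2],1),round(s['force'][2]-f0,1))
    if s['force'][2]-f0>3: break
ctrl.sleep(.3)
effector.ungrasp(); ctrl.sleep(.2)
ctrl.move_l(q+[0,0,260],100)
for c in('scene','side'):
    im=snap(c,c+'9.png'); allm(im,c,["caddy","foot0","mat","jar","sprayer","tub","stone","pick","tray"])
print(ctrl.sense()['t'])
E
python3 n.py
```

```text
157 157.2 -0.2
156 156.0 0.6
155 155.1 1.9
154 154.8 11.1
scene caddy [ 481.  -306.8    4.3] 0.77 [238. 270.]
scene foot0 [ 547.4 -372.9    7. ] 0.88 [205. 286.]
scene foot0 [ 461.6 -403.2    4.9] 0.81 [199. 264.]
scene foot0 [ 498.2 -212.     9.3] 0.7 [278. 274.]
scene mat [ 493.8 -301.3   -3.3] 0.63 [240. 276.]
scene jar [418.8  44.5  -0.6] 0.88 [386. 259.]
scene sprayer [ 421.8 -141.9    1. ] 0.72 [309. 258.]
scene sprayer [ 647.6 -236.5   -0.7] 0.45 [261. 320.]
scene tub [ 648.  -230.7    2.7] 0.59 [263. 318.]
scene tub [ 497.3 -211.8    7.4] 0.55 [278. 274.]
scene tub [ 565.6 -353.6  109.7] 0.53 [207. 254.]
scene tub [ 594.9 -467.2    1.8] 0.41 [158. 301.]
scene tray [789.9 125.   70.7] 0.82 [444. 345.]
scene tray [526.2 211.1 163. ] 0.64 [472. 228.]
scene tray [418.5  46.8  -0.5] 0.22 [387. 259.]
side caddy [ 479.7 -303.6    6.8] 0.95 [374. 342.]
side foot0 [ 412.3 -241.3    6. ] 0.72 [334. 354.]
side foot0 [ 469.5 -401.5    5.4] 0.65 [417. 361.]
side foot0 [552.4  12.9   2.4] 0.57 [261. 280.]
side foot0 [ 508.2 -388.9   69.1] 0.23 [421. 324.]
side jar [419.5  39.1  -0.7] 0.8 [221. 313.]
side sprayer [ 4.231e+02 -1.383e+02 -3.000e-01] 0.92 [292. 337.]
side stone [417.6  40.3  -1. ] 0.6 [220. 314.]
side tray [787.7 124.1  75.1] 0.9 [268. 195.]
side tray [ 480.6 -303.3    6.8] 0.3 [375. 342.]
43.175
```

View pics/side9.png

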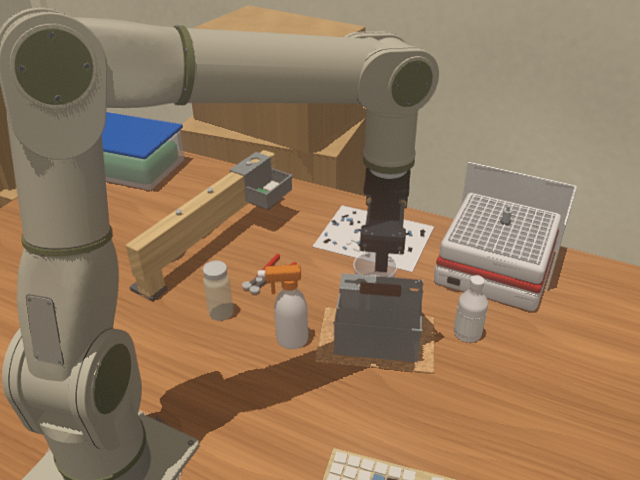

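View pics/scene9.png

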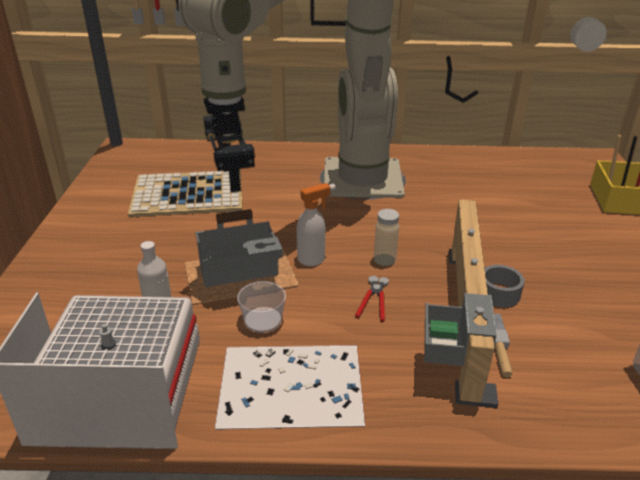

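Both views show the caddy standing level inside the mat's border (side 334–423, 280–358; scene 197–280, 225–290). The jar is upright, the rest is undisturbed and the gripper is clear.

```bash
python3 -c "
from h import *
print(job.sign_off())"
```

```text
the job is handed in; nothing more can be done
None
```

The caddy is off the rail and standing level, wholly on the cork mat; the jar is upright to one side, nothing else looks moved, and the job is handed in at about 43 s of the 72 s allowed (I did not check the stone and pick up close after the set-down).

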